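# Sieve the mill balls on the sprung bed

### The arm

A 6-joint arm with a two-finger parallel gripper is mounted at the origin on the work surface. World frame = base frame: x ahead of the robot, y to its left, z up, the work surface at z = 0. Lengths are in mm, angles in degrees, forces in N, time in s.
With the tool pointing down it reaches from about 300 to 850 mm from the base axis. Payload 4.2 kg.
Tool frame: the origin (TCP) lies midway between the tips of the shut fingers; the grasp point (between the pads) lies 19 mm behind it (env.tcp_to_grasp is the distance from the TCP to the grasp point, in mm); z points along the fingers, x is the direction in which the jaws open and shut, and the axes are right-handed (so a half turn about z gives the same grasp; the last joint's range is limited). The gripper opens to 91 mm and grips with 3 to 60 N. Pads are 32 mm wide; open, the fingers measure 118 mm over their backs; the gripper's body (76 mm by 178 mm) begins 60 mm behind the grasp point.
Start: joints at [70.646, 18.312, 89.639, -0, 72.044, -1.146], TCP at [179.677, 546.223, 213.976] pointing down, gripper open.
Joint ranges: [-177.97, 177.97], [-48.28, 115.42], [12.27, 149.76], [-77.06, 257.06], [2.81, 150.46], [-146.56, 146.56]. Speed limits (degrees/s): [147.25, 147.25, 180, 180, 180, 180].

### API

Orientations are given as [roll, pitch, yaw] about the fixed x, y, z axes, in that order (R = Rz(yaw) Ry(pitch) Rx(roll)).
In Python, from workcell import env gives the robot as it stands.
- The arm moves only by the tool drive_tool, never from a script. Its argument "motion" is a list of rows, each a list of 2 entries, a list of its own where there are three numbers: the shift along the world's x, y, z in m, then the turn, a rotation vector about the world's x, y, z in rad. In form: [[[dx, dy, dz], [wx, wy, wz]], ...]. A call has exactly 10 rows; each row shifts and turns the commanded pose from where the row before left it; what a row does not reach is not made up. A row lasts 1/12 s, in which the tool goes at most 41.7 mm and 7.16 degrees, less where a joint would pass 70% of its speed; a pose out of reach is approached as far as the arm can. A call is refused whole if a number of a shift passes 0.0417 or a number of a turn 0.125, either way. A call with a gripper value outside its range is refused whole. "claw" is the opening, from 0 (shut) to 1 (fully open), set as the call begins (left out, the last holds). The fingers move at their own pace and stop on an object; "force" is the grip in N (left out, the last holds). Time passes only in rows, so rows that do not move let the fingers close, or fill a call up. It gives the time, the measured TCP pose, the force and the opening at its end, in the units of the state.
- env.state(): the state, without advancing time (a new reading comes with each control period).
- env.grab_frame(name): name is "scene" or "top" or "wrist"; returns the picture (384x512x3 uint8, red, green, blue); there is no depth.
- env.camera_params(name): a dict with "fov_y" (degrees; the focal length in pixels is half the picture's height over the tangent of half this angle, whatever the lens; pixels are square), "cx", "cy" (the principal point, pixels), "pose" (4x4, takes a point from camera to world coordinates). Camera axes: x right, y down, z forward; pixel columns grow to the right and rows downward; lengths in mm; the calibration is good to about 2 mm. A picture is of the moment at which its call begins: read the wrist's pose just before it. camera_params takes no time and is no camera call; for the wrist camera it gives the pose at the moment of the call.
- env.job_done(): hands the job in, once; it reports no verdict.
The state is a dict: "time_s": time; "qpos": joint angles; "qvel": joint speeds; "effort": joint torques, N m; "ee_pos": TCP position; "ee_rot": TCP orientation; "force": force on the tool from outside, world axes, zero at the start; "torque": the same for the moment, N m; "gripper_width": finger opening in mm.
Only numpy, scipy, OpenCV 4.12 (cv2) and the standard library are available. Lean on these libraries where they do the work, as an engineer would, in place of code of your own. Each camera call takes 0.05 s, during which the arm holds its last target.

### The job

Carry the sieve by its green bar, level and smoothly, from the yellow tray to the blue catch pan and feel for the pan's white runners, whose height is not known. Keeping hold of it and keeping it pressed lightly on the runners (about 10 N, never 20 N), shake it side to side along them until all four small orange balls have dropped into the pan. Then put the sieve, with the three large white balls still in it, back flat in the yellow tray and let go, leaving everything else where it is.

Things in the scene. Friction and masses are not known exactly. Their poses are not given: they have to be found in the camera images.
- sieve: Open aluminium bar sieve, 98 x 105 mm outside (x, y), walls 32 mm high, 4 mm thick; at each x end a flat ledge, 6 mm thick, sticks out 22 mm (142 mm overall). 0.28 to 0.46 kg without balls. A green carrying bar bridges it along x. Origin: centre of the underside, z up
- sieve_floor (a point): Centre of the sieve's floor top, 4 mm above its underside. Floor of bars along x: three slots 15 mm wide at y = -34, 0, 34 mm and two narrow gaps 3 mm wide at y = -17, 17 mm. Small balls sit in the narrow gaps as in shallow grooves: jerks along y above about 2.5 m/s2 (or tilt above 14 degrees) roll them out and through a slot; level and below 1.5 m/s2 they stay
- sieve_handle (a point): Middle of the green carrying bar, 95 mm above the sieve's underside. The bar lies along the sieve's x, is 12 mm wide (y) and 22 mm tall, 98 mm clear between its end posts, with 52 mm of free space below it down to the rim. Pinch it from above across y
- pan: Catch pan, fixed to the bench: blue open tray 170 x 220 mm (x, y), walls 50 mm high, inner floor 4 mm above its underside, with a sprung pair of white runners over it (see pan_bed). Origin: centre of the underside, on the bench
- pan_bed (a point): Point 82 mm above the pan's origin, midway between the runners: 22 mm wide, along y, at x = -62 and 62 mm. The sieve's ledges ride on them, x along x; end stops let it slide 39 mm either way. The runner tops lie anywhere from 21 mm below to 20 mm above this point: set by hand, not measured, to be felt. They rest on springs, 4 N per mm, up to 8 mm of give, then stop hard
- dock: Parking tray of the sieve, fixed: yellow, 174 x 138 mm (x, y), inner recess 166 x 130 mm, floor 4 mm and rim 14 mm above the bench. The sieve starts in it, its x roughly along the tray's x. Origin: centre of the underside
- small0: Small orange grinding ball, 12 mm diameter, 12 g. Origin: its centre. Starts in a narrow gap of the sieve
- small1: Small orange grinding ball, 12 mm diameter, 12 g. Origin: its centre. Starts in a narrow gap of the sieve
- small2: Small orange grinding ball, 12 mm diameter, 12 g. Origin: its centre. Starts in a narrow gap of the sieve
- small3: Small orange grinding ball, 12 mm diameter, 12 g. Origin: its centre. Starts in a narrow gap of the sieve
- large0: Large white grinding ball, 28 mm diameter, 40 g. Origin: its centre. Starts in the sieve, sitting in a 15 mm slot that it cannot pass
- large1: Large white grinding ball, 28 mm diameter, 40 g. Origin: its centre. Starts in the sieve, sitting in a 15 mm slot that it cannot pass
- large2: Large white grinding ball, 28 mm diameter, 40 g. Origin: its centre. Starts in the sieve, sitting in a 15 mm slot that it cannot pass
- beaker: Glass beaker, 70 mm wide, 90 mm tall, bystander. Origin: underside centre
- bottle: White bottle with red cap, 60 mm wide, 150 mm tall, bystander. Origin: underside centre
- timer: White bench timer 60 x 75 x 18 mm, bystander. Origin: underside centre
- screwdriver: Black-handled screwdriver lying on the bench, bystander
- weight: Brass weight 40 mm wide, 56 mm tall, bystander. Origin: underside centre
- jar: Amber jar 70 mm wide, 80 mm tall, bystander. Origin: underside centre
There are look-alikes about, which are no part of the job. There is more than one size of the dock; the job needs the smaller.

How it is judged:
By the outcome, as a careful person would: the job done as asked, in the order asked, and still so for the second after the job is handed in, with the robot touching nothing.
It also fails if it takes over 67 s, if anything falls off the work surface, if the arm or the gripper's body presses on something with over 40 N, if the wrist force passes 120 N, or if a joint passes its speed limit or range.

## Working session

There is one attempt and no reset: what is moved stays moved. The work goes in short steps, Python scripts to look and compute and a tool call to move; the robot and the scene stay as the last step left them, time stands still between calls to the robot, and variables do not carry over. Pictures are saved under pics/ and viewed, and the job is handed in when it is done.

Besides the shell and the picture viewer there is one more tool, called as name([rows], argument=value, ...), one row to a line, values as JSON. drive_tool: Moves the arm, as the interface text tells. Its arguments: {"type":"object","properties":{"motion":{"type":"array","items":{"type":"array"}},"claw":{"type":"number"},"force":{"type":"number"}},"required":["motion"]}

```bash
mkdir -p pics; ls; python3 - <<'E'
from workcell import env
import cv2
print(env.state())
for n in("scene","top","wrist"):
    p=env.camera_params(n); print(n,p)
    cv2.imwrite(f"pics/a_{n}.png",env.grab_frame(n)[:,:,::-1])
E
```

```text
pics
{'time_s': 0.0, 'qpos': array([ 7.06431802e+01,  1.83535996e+01,  8.97067124e+01, -3.81325010e-04,
        7.20422988e+01, -1.14349139e+00]), 'qvel': array([ 0.00907568, -0.01149309, -0.14832015, -0.03267509,  0.02741178,
       -0.04696335]), 'effort': array([-9.93344256e-04, -4.12458479e+01, -2.31970131e+01,  7.25494232e-02,
        4.58169007e-02, -1.43206439e-04]), 'ee_pos': array([179.5328802 , 545.72980907, 213.09855941]), 'ee_rot': array([-1.79998315e+02,  1.02597618e-01,  7.17867910e+01]), 'force': array([ 0.19815241, -0.40536979, -0.396632  ]), 'torque': array([-0.06417912,  0.02555302,  0.00763582]), 'gripper_width': 90.80936815397598}
scene {'fov_y': 53.19621747157451, 'cx': 252.67226352722287, 'cy': 199.9391204030737, 'pose': array([[ 7.16777416e-01,  5.11302291e-01, -4.74130891e-01,
         1.01471941e+03],
       [ 6.97277609e-01, -5.19872497e-01,  4.93494198e-01,
        -4.76461193e+02],
       [ 5.83710392e-03, -6.84326350e-01, -7.29152504e-01,
         8.33873974e+02],
       [ 0.00000000e+00,  0.00000000e+00,  0.00000000e+00,
         1.00000000e+00]])}
top {
[... 165 characters left out ...]
0e+02],
       [-9.99964221e-01, -7.52630184e-03,  3.86143180e-03,
         1.57187528e+01],
       [-2.47512868e-03, -1.76179411e-01, -9.84354961e-01,
         1.42900569e+03],
       [ 0.00000000e+00,  0.00000000e+00,  0.00000000e+00,
         1.00000000e+00]])}
wrist {'fov_y': 66.0022341368795, 'cx': 256.02456054275905, 'cy': 184.59201916222864, 'pose': array([[ 3.12810533e-01,  9.20496268e-01,  2.34171285e-01,
         1.13005643e+02],
       [ 9.49815509e-01, -3.03086415e-01, -7.73894277e-02,
         5.67621771e+02],
       [-2.62544221e-04,  2.46627746e-01, -9.69110255e-01,
         3.83969676e+02],
       [ 0.00000000e+00,  0.00000000e+00,  0.00000000e+00,
         1.00000000e+00]])}
```

View pics/a_scene.png

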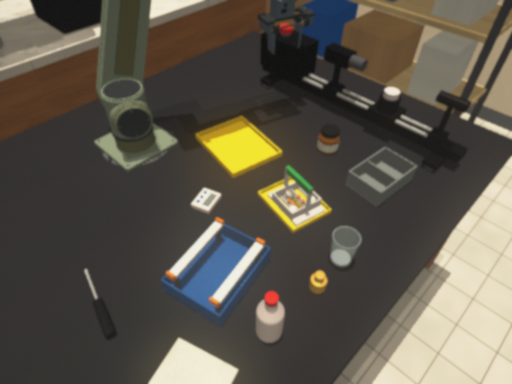

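View pics/a_top.png

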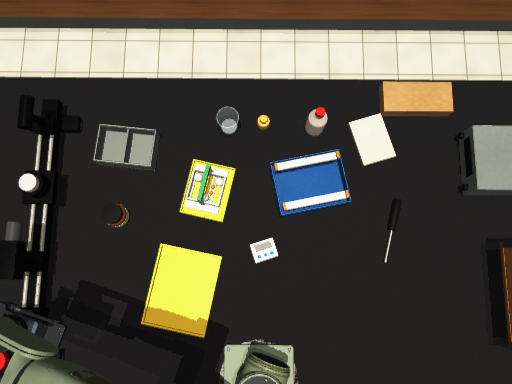

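View pics/a_wrist.png

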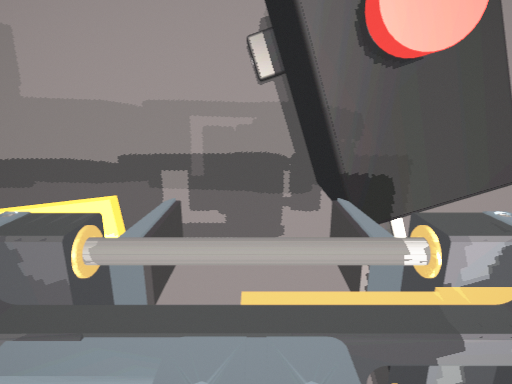

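The scene view shows the sieve at about (293,195) in the small yellow tray and the blue pan at about (218,268). In the top view they sit at (207,190) and (310,182). I'll zoom in.

```bash
python3 - <<'E'
import cv2
t=cv2.imread("pics/a_top.png"); s=cv2.imread("pics/a_scene.png")
cv2.imwrite("pics/b_top1.png",cv2.resize(t[150:230,170:250],None,fx=7,fy=7,interpolation=cv2.INTER_CUBIC))
cv2.imwrite("pics/b_top2.png",cv2.resize(t[140:225,260:360],None,fx=7,fy=7,interpolation=cv2.INTER_CUBIC))
cv2.imwrite("pics/b_sc1.png",cv2.resize(s[155:240,250:340],None,fx=7,fy=7,interpolation=cv2.INTER_CUBIC))
cv2.imwrite("pics/b_sc2.png",cv2.resize(s[210:325,155:280],None,fx=5,fy=5,interpolation=cv2.INTER_CUBIC))
E
```

```text
(no output)
```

View pics/b_top1.png

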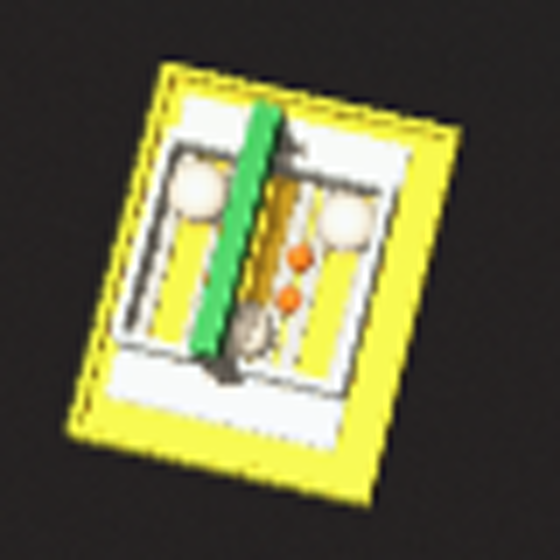

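View pics/b_top2.png

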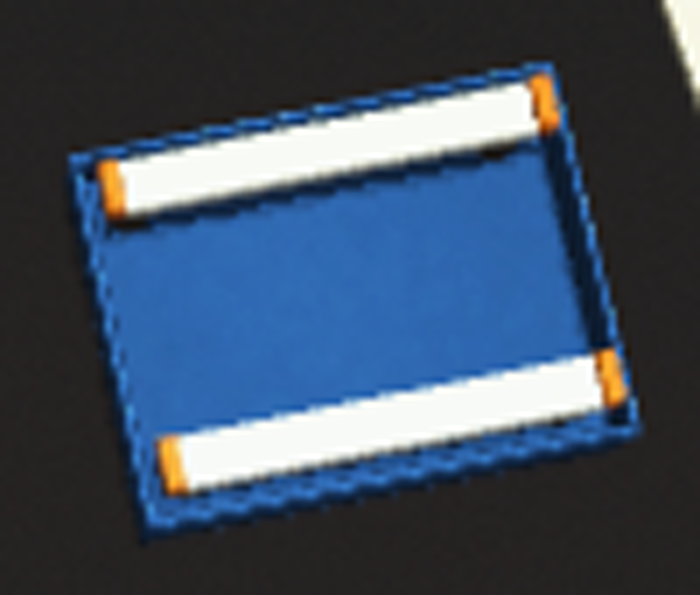

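View pics/b_sc1.png

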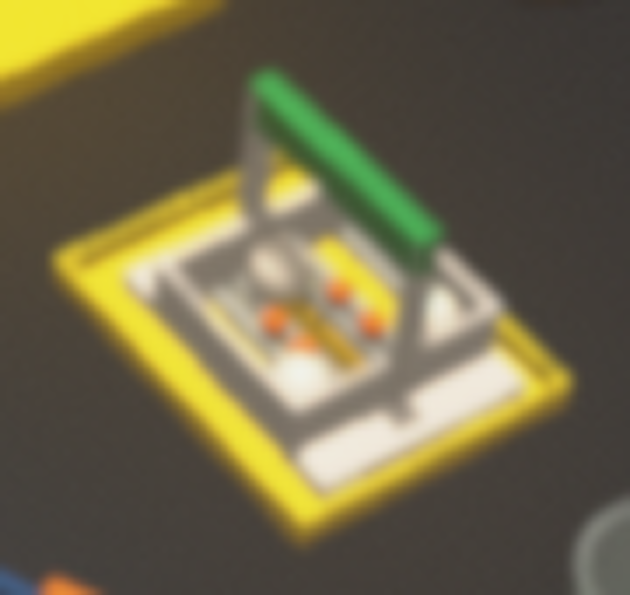

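View pics/b_sc2.png

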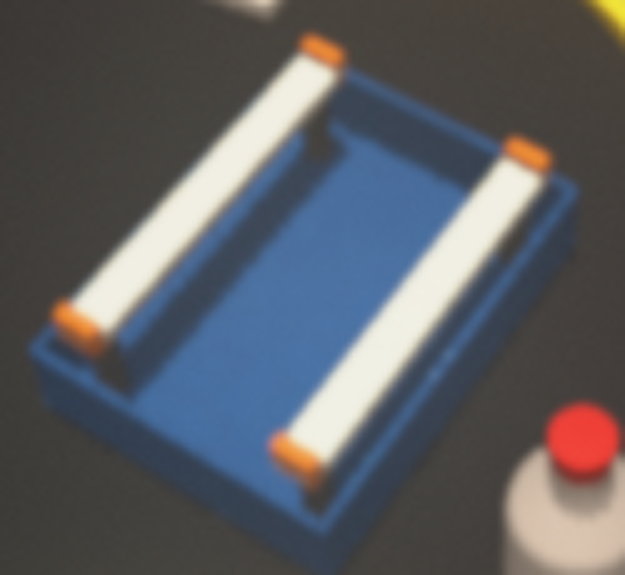

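```bash
cat > h.py <<'E'
import numpy as np, cv2
from scipy.optimize import least_squares
from workcell import env
P={}
def cam(n):
    if n not in P:
        p=env.camera_params(n);T=np.array(p['pose']);P[n]=(192/np.tan(np.radians(p['fov_y'])/2),p['cx'],p['cy'],T)
    return P[n]
def proj(n,X):
    f,cx,cy,T=cam(n);c=(np.atleast_2d(X)-T[:3,3])@T[:3,:3]
    return np.c_[cx+f*c[:,0]/c[:,2],cy+f*c[:,1]/c[:,2]]
def ray(n,uv,z):
    f,cx,cy,T=cam(n);d=T[:3,:3]@np.array([(uv[0]-cx)/f,(uv[1]-cy)/f,1]);o=T[:3,3]
    return o+d*(z-o[2])/d[2]
def w(xy,yaw,pts):
    pts=np.atleast_2d(np.asarray(pts,float));c,s=np.cos(yaw),np.sin(yaw)
    return np.c_[xy[0]+c*pts[:,0]-s*pts[:,1],xy[1]+s*pts[:,0]+c*pts[:,1],pts[:,2]]
def fit(obs,x0,extra=0):
    # obs: list of (cam, local pts, px)
    r=lambda p:np.concatenate([(proj(n,w(p[:2],p[2],np.asarray(L(p)) if callable(L) else L))-np.array(px)).ravel() for n,L,px in obs])
    s=least_squares(r,x0,loss='soft_l1');return s.x,r(s.x)
E
cat > m1.py <<'E'
from h import *
t=lambda a,o=(170,150),k=7:np.array(a,float)/k+o-(0.5-0.5/k)
def rect(a,b,z):return [[-a,b,z],[a,b,z],[a,-b,z],[-a,-b,z]]
d=[(162,62),(460,127),(370,505),(68,435)]
for p in t(d): print(ray('top',p,14).round(1))
print('sieve rim')
for p in t([(172,140),(393,188),(340,395),(113,335)]): print(ray('top',p,36).round(1))
print('pan')
for p in t([(72,157),(553,63),(638,432),(148,535)],(260,140)): print(ray('top',p,50).round(1))
for n in('top','scene'):
    im=env.grab_frame(n) if 0 else cv2.imread(f'pics/a_{n}.png')
    hsv=cv2.cvtColor(im,cv2.COLOR_BGR2HSV);m=cv2.inRange(hsv,(50,100,70),(75,255,255))
    k,l,st,c=cv2.connectedComponentsWithStats(m);i=1+st[1:,4].argmax()
    yx=np.argwhere(l==i)[:,::-1].astype(np.float32);print(n,st[i],c[i],cv2.minAreaRect(yx),ray(n,c[i],99 if n=='scene' else 108).round(1))
E
python3 m1.py
```

```text
[669.1 212.1  14. ]
[639.8  76.2  14. ]
[467.7 113.6  14. ]
[497.9 248.7  14. ]
sieve rim
[627.8 203.5  36. ]
[606.7 104.6  36. ]
[513.6 126.2  36. ]
[539.6 226.8  36. ]
pan
[650.4 -32.1  50. ]
[ 694.9 -245.7   50. ]
[ 529.2 -278.5   50. ]
[482.4 -65.2  50. ]
top [197 165  13  36 147] [203.20408163 182.29251701] ((203.14137268066406, 182.40347290039062), (3.9738810062408447, 36.65626525878906), 15.068489074707031) [573.2 165.9 108. ]
scene [286 165  27  25 205] [298.72195122 177.66829268] ((298.25, 177.75001525878906), (33.941123962402344, 6.363961219787598), 45.0) [569.  171.7  99. ]
```

```bash
cat > m2.py <<'E'
from h import *
t=lambda a,o=(170,150),k=7:np.array(a,float)/k+o-(0.5-0.5/k)
def rect(a,b,z):return [[a,b,z],[a,-b,z],[-a,-b,z],[-a,b,z]]
R=np.radians
T1=lambda a:t(a);T2=lambda a:t(a,(260,140));S1=lambda a:t(a,(250,155));S2=lambda a:t(a,(155,210),5)
def show(n,s):print(n,s[0][:2].round(1),np.degrees(s[0][2]).round(2),s[0][3:].round(1),'res',np.abs(s[1]).round(1))
show('dock',fit([('top',rect(87,69,14),T1([(162,62),(460,127),(370,505),(68,435)])),
 ('scene',np.array(rect(87,69,14))[[1,2,3]],S1([(573,380),(303,525),(55,258)])[[0,1,2]][[0,2,1]] if 0 else S1([(573,378),(303,520),(303,520)])[:0].reshape(0,2)) ][:1],[568,163,R(-12)]))
show('dock',fit([('scene',np.array(rect(87,69,14))[[0,1]],[proj('scene',[[0,0,0]])[0]]*2)][:0]+[('top',rect(87,69,14),T1([(162,62),(460,127),(370,505),(68,435)]))],[568,163,R(-12)]))
print('scene proj of dock corners',[(250+0,)],((proj('scene',w([568.6,162.7],R(-12.2),rect(87,69,14)))-[250,155])*7).round())
print('rim proj',((proj('scene',w([571.9,165.3],R(-13.5),rect(49,52.5,36)))-[250,155])*7).round())
print('ledge top proj',((proj('scene',w([571.9,165.3],R(-13.5),rect(71,52.5,10)))-[250,155])*7).round())
print('bar proj sc',((proj('scene',w([571.9,165.3],R(-13.5),rect(49,6,110)))-[250,155])*7).round())
print('bar proj top',((proj('top',w([571.9,165.3],R(-13.5),rect(49,6,110)))-[170,150])*7).round())
print('pan proj sc',((proj('scene',w([589,-155],R(11.5),rect(85,110,50)))-[155,210])*5).round())
for h in(61,82,102):
  q=np.array([[s*62+e*11,y,h] for s in(1,-1) for e,y in((1,99),(1,-99),(-1,-99),(-1,99))])
  print(h,'top',((proj('top',w([589,-155],R(11.5),q))-[260,140])*7).round().tolist())
  print(h,'sc',((proj('scene',w([589,-155],R(11.5),q))-[155,210])*5).round().tolist())
E
python3 m2.py
```

```text
dock [568.6 162.6] -12.25 [] res [0.1 0.3 0.2 0.3 0.  0.4 0.  0.1]
dock [568.6 162.6] -12.25 [] res [0.1 0.3 0.2 0.3 0.  0.4 0.  0.1]
scene proj of dock corners [(250,)] [[571. 378.]
 [305. 523.]
 [ 55. 257.]
 [310. 136.]]
rim proj [[497. 305.]
 [290. 407.]
 [151. 257.]
 [352. 165.]]
ledge top proj [[523. 381.]
 [318. 485.]
 [119. 268.]
 [316. 178.]]
bar proj sc [[429. 219.]
 [404. 231.]
 [254.  84.]
 [278.  74.]]
bar proj top [[250. 114.]
 [277. 121.]
 [217. 343.]
 [189. 337.]]
pan proj sc [[579. 185.]
 [320. 528.]
 [ 27. 344.]
 [306.  44.]]
61 top [[96.0, 169.0], [537.0, 85.0], [548.0, 133.0], [106.0, 218.0], [153.0, 444.0], [601.0, 357.0], [612.0, 407.0], [163.0, 494.0]]
61 sc [[547.0, 176.0], [311.0, 483.0], [271.0, 458.0], [510.0, 157.0], [345.0, 71.0], [94.0, 349.0], [58.0, 327.0], [311.0, 53.0]]
82 top [[98.0, 158.0], [545.0, 73.0], [557.0, 121.0], [108.0, 207.0], [156.0, 437.0], [610.0, 349.0], [622.0, 399.0], [167.0, 487.0]]
82 sc [[549.0, 150.0], [308.0, 459.0], [267.0, 434.0], [511.0, 131.0], [343.0, 45.0], [88.0, 324.0], [51.0, 302.0], [308.0, 27.0]]
102 top [[100.0, 147.0], [554.0, 60.0], [565.0, 109.0], [110.0, 196.0], [159.0, 429.0], [620.0, 340.0], [632.0, 391.0], [170.0, 480.0]]
102 sc [[550.0, 125.0], [305.0, 436.0], [264.0, 411.0], [511.0, 105.0], [341.0, 19.0], [81.0, 300.0], [44.0, 277.0], [306.0, 2.0]]
```

drive_tool([
  [[0.01, -0.01, 0], [0, 0, 0.008]],
  [[0.02, -0.02, 0], [0, 0, 0.008]],
  [[0.027, -0.026, 0], [0, 0, 0.008]],
  [[0.027, -0.026, 0], [0, 0, 0.008]],
  [[0.027, -0.026, 0], [0, 0, 0.008]],
  [[0.027, -0.026, 0], [0, 0, 0.008]],
  [[0.027, -0.026, 0], [0, 0, 0.008]],
  [[0.027, -0.026, 0], [0, 0, 0.008]],
  [[0.027, -0.026, 0], [0, 0, 0.008]],
  [[0.027, -0.026, 0], [0, 0, 0.008]],
], claw=1)

```text
time_s: 0.98
ee_pos: [426.6, 306.6, 213.8]
ee_rot: [-180.0, 0.0, 76.4]
force: [0.9, 0.7, 0.6]
gripper_width: 91.3
```

drive_tool([
  [[0.027, -0.026, 0], [0, 0, 0]],
  [[0.027, -0.026, 0], [0, 0, 0]],
  [[0.027, -0.026, 0], [0, 0, 0]],
  [[0.027, -0.026, 0], [0, 0, 0]],
  [[0.02, -0.02, 0], [0, 0, 0]],
  [[0.01, -0.01, 0], [0, 0, 0]],
  [[0.007, -0.008, 0], [0, 0, 0]],
  [[0, 0, 0], [0, 0, 0]],
  [[0, 0, 0], [0, 0, 0]],
  [[0, 0, 0], [0, 0, 0]],
])

```text
time_s: 1.82
ee_pos: [569.6, 167.3, 214.0]
ee_rot: [-179.9, -0.0, 76.4]
force: [0.2, 0.5, 0.6]
gripper_width: 90.9
```

```bash
cat > look.py <<'E'
import sys
from h import *
tag=sys.argv[1]
for n in sys.argv[2:]:
    s=env.state();p=env.camera_params(n);im=env.grab_frame(n)
    np.save(f'pics/{tag}_{n}.npy',np.array(p['pose']))
    cv2.imwrite(f'pics/{tag}_{n}.png',im[:,:,::-1])
print({k:np.round(s[k],2).tolist() for k in('time_s','ee_pos','ee_rot','force','torque','gripper_width','qpos')})
E
python3 look.py c wrist
```

```text
{'time_s': 1.82, 'ee_pos': [569.62, 167.32, 213.97], 'ee_rot': [-179.94, -0.02, 76.45], 'force': [0.25, 0.55, 0.58], 'torque': [-0.01, 0.01, 0.09], 'gripper_width': 90.95, 'qpos': [15.24, 20.02, 87.08, 0.05, 72.94, -61.22]}
```

View pics/c_wrist.png

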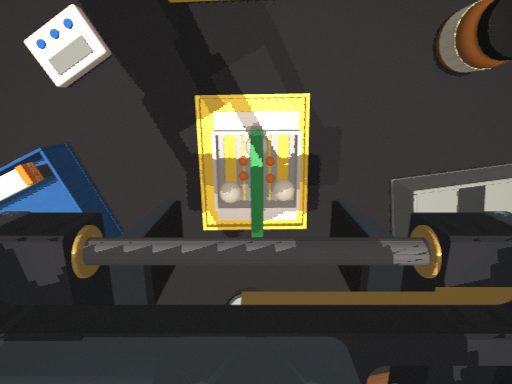

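The wrist view shows the sieve with its bar at about x=257, y=130–237, small balls at (243,160), (270,160), (244,176) and (270,178), and the large ones visible.

```bash
python3 - <<'E'
from h import *
im=cv2.imread('pics/c_wrist.png');hsv=cv2.cvtColor(im,cv2.COLOR_BGR2HSV);m=cv2.inRange(hsv,(50,90,40),(80,255,255))
for v in range(128,240,10):
    c=np.flatnonzero(m[v,200:320])+200;print(v,c.min() if len(c) else None,c.max() if len(c) else None)
v,u=np.nonzero(m[:, 200:320]);print(v.min(),v.max())
def rect(a,b,z):return [[a,b,z],[a,-b,z],[-a,-b,z],[-a,b,z]]
R=np.radians
print(proj('wrist',w([572,164.5],R(-13.5),rect(49,6,110))).round(1).tolist())
print(proj('wrist',w([572,164.5],R(-13.5),rect(49,6,88))).round(1).tolist())
print('rim',proj('wrist',w([572,164.5],R(-13.5),rect(49,52.5,36))).round(1).tolist())
print('dock',proj('wrist',w([568.6,162.6],R(-12.25),rect(87,69,14))).round(1).tolist())
cv2.imwrite('pics/c2.png',cv2.resize(im[85:245,180:330],None,fx=3.7,fy=3.7,interpolation=cv2.INTER_CUBIC))
E
```

```text
128 None None
138 251 261
148 251 261
158 251 262
168 251 262
178 251 262
188 251 262
198 252 262
208 252 262
218 252 262
228 252 261
238 None None
130 237
[[259.6, 234.9], [247.7, 234.9], [246.8, 136.3], [259.9, 136.3]]
[[259.4, 226.5], [248.2, 226.5], [247.5, 134.3], [259.6, 134.3]]
rim [[296.2, 210.4], [211.9, 210.6], [208.7, 130.7], [298.9, 130.6]]
dock [[304.9, 228.7], [202.4, 230.9], [192.7, 96.3], [307.5, 93.6]]
```

View pics/c2.png

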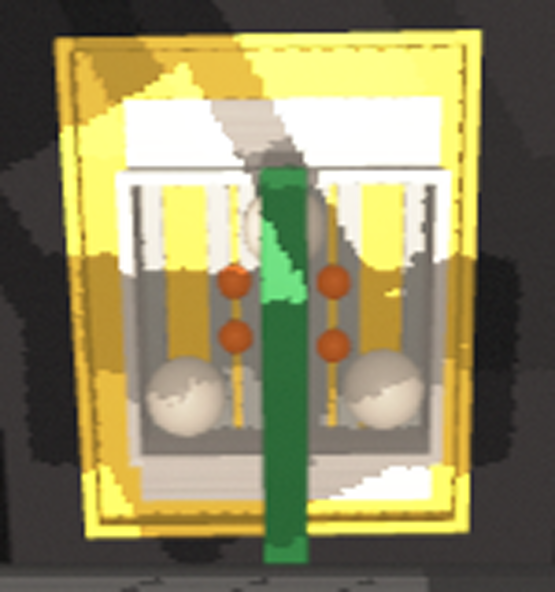

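drive_tool([
  [[0.002, -0.001, -0.01], [0, 0, 0]],
  [[0, 0, -0.02], [0, 0, 0]],
  [[0, 0, -0.02], [0, 0, 0]],
  [[0, 0, -0.02], [0, 0, 0]],
  [[0, 0, -0.02], [0, 0, 0]],
  [[0, 0, -0.02], [0, 0, 0]],
  [[0, 0, -0.015], [0, 0, 0]],
  [[0, 0, -0.008], [0, 0, 0]],
  [[0, 0, 0], [0, 0, 0]],
  [[0, 0, 0], [0, 0, 0]],
])

```text
time_s: 2.7
ee_pos: [572.5, 165.6, 81.0]
ee_rot: [-180.0, -0.0, 76.4]
force: [-0.5, 0.5, 1.2]
gripper_width: 91.2
```

```bash
python3 look.py d wrist
```

```text
{'time_s': 2.7, 'ee_pos': [572.53, 165.61, 80.96], 'ee_rot': [-179.99, -0.0, 76.41], 'force': [-0.53, 0.46, 1.16], 'torque': [0.02, -0.03, 0.0], 'gripper_width': 91.25, 'qpos': [15.02, 26.47, 97.41, 0.01, 56.12, -61.39]}
```

View pics/d_wrist.png

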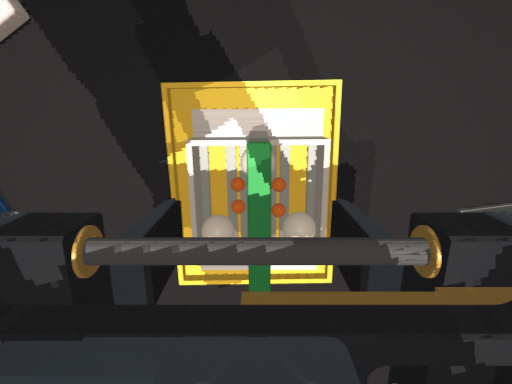

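drive_tool([
  [[0, 0, 0], [0, 0, 0]],
  [[0, 0, 0], [0, 0, 0]],
  [[0, 0, 0], [0, 0, 0]],
  [[0, 0, 0], [0, 0, 0]],
  [[0, 0, 0], [0, 0, 0]],
  [[0, 0, 0], [0, 0, 0]],
  [[0, 0, 0], [0, 0, 0]],
  [[0, 0, 0], [0, 0, 0]],
  [[0, 0, 0], [0, 0, 0]],
  [[0, 0, 0], [0, 0, 0]],
], claw=0.19, force=10)

```text
time_s: 3.58
ee_pos: [572.7, 165.2, 81.0]
ee_rot: [-180.0, -0.0, 76.4]
force: [0.6, 0.2, -0.6]
gripper_width: 27.3
```

drive_tool([
  [[0, 0, 0], [0, 0, 0]],
  [[0, 0, 0], [0, 0, 0]],
  [[0, 0, 0], [0, 0, 0]],
  [[0, 0, 0], [0, 0, 0]],
  [[0, 0, 0], [0, 0, 0]],
  [[0, 0, 0], [0, 0, 0]],
  [[0, 0, 0], [0, 0, 0]],
  [[0, 0, 0], [0, 0, 0]],
  [[0, 0, 0], [0, 0, 0]],
  [[0, 0, 0], [0, 0, 0]],
], claw=0, force=10)

```text
time_s: 4.42
ee_pos: [572.6, 165.2, 80.9]
ee_rot: [-180.0, -0.0, 76.4]
force: [0.5, 2.7, -0.5]
gripper_width: 12.1
```

drive_tool([
  [[0, 0, 0], [0, 0, 0]],
  [[0, 0, 0], [0, 0, 0]],
  [[0, 0, 0], [0, 0, 0]],
  [[0, 0, 0], [0, 0, 0]],
  [[0, 0, 0], [0, 0, 0]],
  [[0, 0, 0.0005], [0, 0, 0]],
  [[0, 0, 0.001], [0, 0, 0]],
  [[0, 0, 0.001], [0, 0, 0]],
  [[0, 0, 0.001], [0, 0, 0]],
  [[0, 0, 0.0015], [0, 0, 0]],
], claw=0, force=45)

```text
time_s: 5.25
ee_pos: [572.2, 164.9, 85.5]
ee_rot: [-179.9, 0.1, 76.4]
force: [0.5, -0.2, -7.0]
gripper_width: 11.7
```

```bash
python3 look.py e wrist scene
```

```text
{'time_s': 5.3, 'ee_pos': [572.53, 165.02, 86.05], 'ee_rot': [-179.98, 0.02, 76.37], 'force': [-0.08, 0.68, -5.31], 'torque': [-0.01, 0.04, 0.03], 'gripper_width': 11.79, 'qpos': [14.98, 26.17, 97.09, -0.01, 56.77, -61.39]}
```

View pics/e_wrist.png

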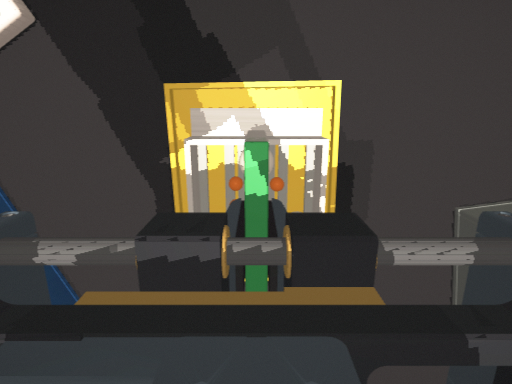

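drive_tool([
  [[0, 0, 0.002], [0, 0, 0]],
  [[0, 0, 0.005], [0, 0, 0]],
  [[0, 0, 0.008], [0, 0, 0]],
  [[0, 0, 0.011], [0, 0, 0]],
  [[0, 0, 0.013], [0, 0, 0]],
  [[0, 0, 0.014], [0, 0, 0]],
  [[0, 0, 0.012], [0, 0, 0]],
  [[0, 0, 0.01], [0, 0, 0]],
  [[0, 0, 0.007], [0, 0, 0]],
  [[0, 0, 0.003], [0, 0, 0]],
])

```text
time_s: 6.18
ee_pos: [573.3, 165.4, 172.8]
ee_rot: [179.9, -0.1, 76.4]
force: [-0.7, 0.2, -5.0]
gripper_width: 11.6
```

drive_tool([
  [[0.0002, -0.001, 0.001], [0, 0, 0.002]],
  [[0.0003, -0.003, 0], [0, 0, 0.006]],
  [[0.0005, -0.005, 0], [0, 0, 0.01]],
  [[0.0005, -0.007, 0], [0, 0, 0.014]],
  [[0.0005, -0.009, 0], [0, 0, 0.016]],
  [[0.0006, -0.011, 0], [0, 0, 0.018]],
  [[0.0006, -0.013, 0], [0, 0, 0.018]],
  [[0.0006, -0.014, 0], [0, 0, 0.018]],
  [[0.0006, -0.015, 0], [0, 0, 0.018]],
  [[0.0006, -0.015, 0], [0, 0, 0.018]],
])

```text
time_s: 7.02
ee_pos: [577.2, 71.0, 171.1]
ee_rot: [-179.9, 0.0, 84.4]
force: [-0.4, -0.1, -5.4]
gripper_width: 11.8
```

drive_tool([
  [[0.0007, -0.015, 0], [0, 0, 0.018]],
  [[0.0007, -0.015, 0], [0, 0, 0.018]],
  [[0.0007, -0.015, 0], [0, 0, 0.018]],
  [[0.0007, -0.015, 0], [0, 0, 0.018]],
  [[0.0007, -0.015, 0], [0, 0, 0.018]],
  [[0.0007, -0.015, 0], [0, 0, 0.018]],
  [[0.0007, -0.015, 0], [0, 0, 0.018]],
  [[0.0007, -0.015, 0], [0, 0, 0.018]],
  [[0.0007, -0.015, 0], [0, 0, 0.018]],
  [[0.0007, -0.014, 0], [0, 0, 0.018]],
])

```text
time_s: 7.85
ee_pos: [584.0, -78.1, 171.1]
ee_rot: [-179.9, -0.0, 94.7]
force: [0.0, 0.0, -6.4]
gripper_width: 11.8
```

drive_tool([
  [[0.0007, -0.013, 0], [0, 0, 0.018]],
  [[0.0007, -0.012, 0], [0, 0, 0.018]],
  [[0.0007, -0.011, 0], [0, 0, 0.017]],
  [[0.0006, -0.01, 0], [0, 0, 0.016]],
  [[0.0005, -0.009, 0], [0, 0, 0.014]],
  [[0.0004, -0.008, 0], [0, 0, 0.012]],
  [[0.0003, -0.006, 0], [0, 0, 0.01]],
  [[0.0003, -0.005, 0], [0, 0, 0.008]],
  [[0.0002, -0.003, 0], [0, 0, 0.005]],
  [[0.0001, -0.001, 0], [0, 0, 0.002]],
])

```text
time_s: 8.68
ee_pos: [589.1, -155.2, 171.8]
ee_rot: [-180.0, -0.0, 101.5]
force: [-0.0, 0.5, -6.3]
gripper_width: 12.1
```

```bash
python3 look.py f wrist top scene; python3 - <<'E'
import cv2
t=cv2.imread("pics/f_top.png"); s=cv2.imread("pics/f_scene.png")
cv2.imwrite("pics/f1.png",cv2.resize(t[130:230,250:360],None,fx=6,fy=6,interpolation=cv2.INTER_CUBIC))
cv2.imwrite("pics/f2.png",cv2.resize(s[180:325,155:290],None,fx=4,fy=4,interpolation=cv2.INTER_CUBIC))
E
```

```text
{'time_s': 8.78, 'ee_pos': [589.15, -154.67, 171.9], 'ee_rot': [-180.0, -0.02, 101.47], 'force': [-0.02, 1.4, -6.48], 'torque': [0.06, 0.09, -0.06], 'gripper_width': 11.63, 'qpos': [-15.8, 22.97, 88.73, 0.02, 68.31, -117.28]}
```

View pics/f_wrist.png

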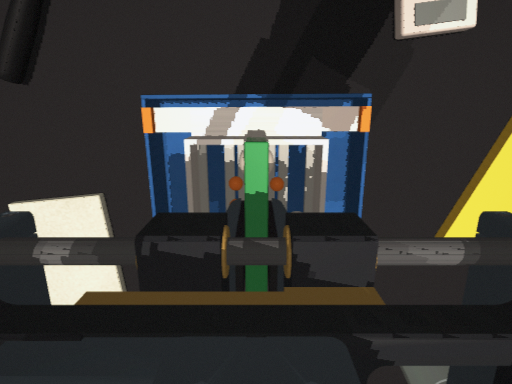

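View pics/f1.png

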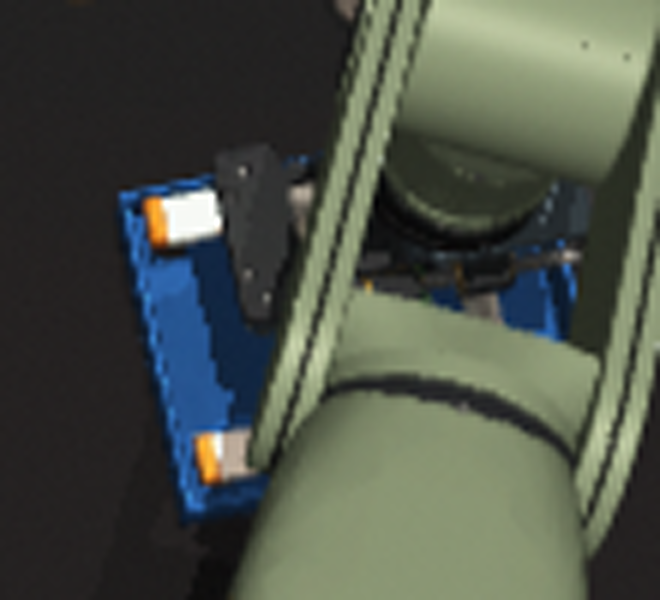

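View pics/f2.png

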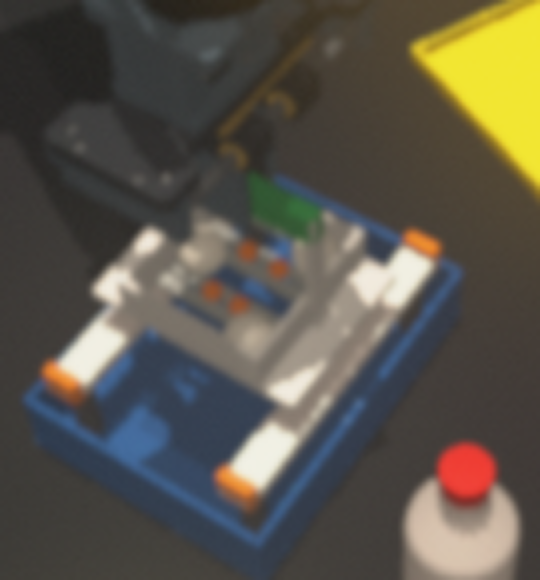

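drive_tool([
  [[0, 0, -0.001], [0, 0, 0]],
  [[0, 0, -0.002], [0, 0, 0]],
  [[0, 0, -0.003], [0, 0, 0]],
  [[0, 0, -0.003], [0, 0, 0]],
  [[0, 0, -0.003], [0, 0, 0]],
  [[0, 0, -0.003], [0, 0, 0]],
  [[0, 0, -0.002], [0, 0, 0]],
  [[0, 0, -0.001], [0, 0, 0]],
  [[0, 0, 0], [0, 0, 0]],
  [[0, 0, 0], [0, 0, 0]],
])

```text
time_s: 9.67
ee_pos: [589.2, -154.8, 154.0]
ee_rot: [180.0, -0.0, 101.5]
force: [0.5, 0.4, -6.0]
gripper_width: 11.4
```

drive_tool([
  [[0, 0, -0.0005], [0, 0, 0]],
  [[0, 0, -0.0005], [0, 0, 0]],
  [[0, 0, -0.0005], [0, 0, 0]],
  [[0, 0, -0.0005], [0, 0, 0]],
  [[0, 0, -0.0005], [0, 0, 0]],
  [[0, 0, -0.0005], [0, 0, 0]],
  [[0, 0, 0], [0, 0, 0]],
  [[0, 0, 0], [0, 0, 0]],
  [[0, 0, 0], [0, 0, 0]],
  [[0, 0, 0], [0, 0, 0]],
])

```text
time_s: 10.5
ee_pos: [589.2, -154.8, 151.0]
ee_rot: [180.0, -0.0, 101.5]
force: [0.2, -0.3, -6.8]
gripper_width: 11.4
```

```bash
python3 look.py g scene; python3 - <<'E'
import cv2
s=cv2.imread("pics/g_scene.png")
cv2.imwrite("pics/g2.png",cv2.resize(s[180:325,155:290],None,fx=4,fy=4,interpolation=cv2.INTER_CUBIC))
E
```

```text
{'time_s': 10.5, 'ee_pos': [589.21, -154.79, 151.0], 'ee_rot': [180.0, -0.0, 101.47], 'force': [0.24, -0.31, -6.83], 'torque': [0.02, 0.05, 0.0], 'gripper_width': 11.43, 'qpos': [-15.8, 23.87, 90.46, 0.01, 65.66, -117.28]}
```

View pics/g2.png

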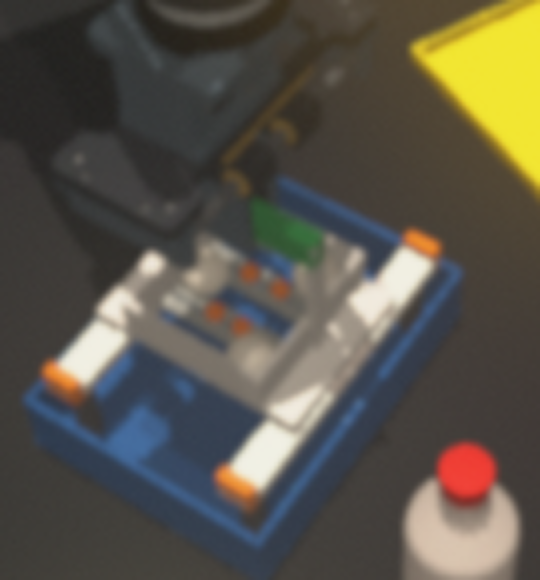

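The sieve is still hovering just above the runners, with all four orange balls in place. I'll keep feeling downward.

drive_tool([
  [[0, 0, -0.0005], [0, 0, 0]],
  [[0, 0, -0.0005], [0, 0, 0]],
  [[0, 0, -0.0005], [0, 0, 0]],
  [[0, 0, -0.0005], [0, 0, 0]],
  [[0, 0, -0.0005], [0, 0, 0]],
  [[0, 0, -0.0005], [0, 0, 0]],
  [[0, 0, 0], [0, 0, 0]],
  [[0, 0, 0], [0, 0, 0]],
  [[0, 0, 0], [0, 0, 0]],
  [[0, 0, 0], [0, 0, 0]],
])

```text
time_s: 11.38
ee_pos: [589.2, -154.8, 148.0]
ee_rot: [180.0, -0.0, 101.5]
force: [-0.5, -0.5, -6.3]
gripper_width: 11.9
```

drive_tool([
  [[0, 0, -0.0005], [0, 0, 0]],
  [[0, 0, -0.0005], [0, 0, 0]],
  [[0, 0, -0.0005], [0, 0, 0]],
  [[0, 0, -0.0005], [0, 0, 0]],
  [[0, 0, 0], [0, 0, 0]],
  [[0, 0, 0], [0, 0, 0]],
  [[0, 0, 0], [0, 0, 0]],
  [[0, 0, 0], [0, 0, 0]],
  [[0, 0, 0], [0, 0, 0]],
  [[0, 0, 0], [0, 0, 0]],
])

```text
time_s: 12.22
ee_pos: [589.1, -154.8, 146.0]
ee_rot: [-180.0, -0.0, 101.5]
force: [-0.0, 0.2, -5.9]
gripper_width: 11.8
```

drive_tool([
  [[0, 0, -0.0005], [0, 0, 0]],
  [[0, 0, -0.0005], [0, 0, 0]],
  [[0, 0, -0.0005], [0, 0, 0]],
  [[0, 0, 0], [0, 0, 0]],
  [[0, 0, 0], [0, 0, 0]],
  [[0, 0, 0], [0, 0, 0]],
  [[0, 0, 0], [0, 0, 0]],
  [[0, 0, 0], [0, 0, 0]],
  [[0, 0, 0], [0, 0, 0]],
  [[0, 0, 0], [0, 0, 0]],
])

```text
time_s: 13.05
ee_pos: [589.2, -154.8, 144.6]
ee_rot: [180.0, 0.0, 101.5]
force: [-1.1, 0.8, -0.0]
gripper_width: 11.6
```

drive_tool([
  [[0, 0, -0.0005], [0, 0, 0]],
  [[0, 0, -0.0005], [0, 0, 0]],
  [[0, 0, -0.0005], [0, 0, 0]],
  [[0, 0, 0], [0, 0, 0]],
  [[0, 0, 0], [0, 0, 0]],
  [[0, 0, 0], [0, 0, 0]],
  [[0, 0, 0], [0, 0, 0]],
  [[0, 0, 0], [0, 0, 0]],
  [[0, 0, 0], [0, 0, 0]],
  [[0, 0, 0], [0, 0, 0]],
])

```text
time_s: 13.88
ee_pos: [589.3, -154.8, 143.2]
ee_rot: [180.0, 0.0, 101.5]
force: [-2.7, 1.3, 5.6]
gripper_width: 12.0
```

Contact came at a TCP height of about 146 mm, and the slope is 4 N/mm. I'll raise 0.4 mm to get about 10 N, then shake along the pan's y.

drive_tool([
  [[-0.004, 0.0196, 0.0004], [0, 0, 0]],
  [[0, 0, 0], [0, 0, 0]],
  [[0.004, -0.0196, 0], [0, 0, 0]],
  [[0.004, -0.0196, 0], [0, 0, 0]],
  [[0, 0, 0], [0, 0, 0]],
  [[-0.004, 0.0196, 0], [0, 0, 0]],
  [[-0.004, 0.0196, 0], [0, 0, 0]],
  [[0, 0, 0], [0, 0, 0]],
  [[0.004, -0.0196, 0], [0, 0, 0]],
  [[0, 0, 0], [0, 0, 0]],
])

```text
time_s: 14.72
ee_pos: [589.9, -155.4, 143.5]
ee_rot: [179.9, -0.0, 101.5]
force: [0.7, 0.4, 4.2]
gripper_width: 11.7
```

```bash
python3 look.py i scene wrist; python3 - <<'E'
import cv2
s=cv2.imread("pics/i_scene.png")
cv2.imwrite("pics/i2.png",cv2.resize(s[180:325,155:290],None,fx=4,fy=4,interpolation=cv2.INTER_CUBIC))
E
```

```text
{'time_s': 14.77, 'ee_pos': [589.94, -155.42, 143.48], 'ee_rot': [179.92, 0.04, 101.46], 'force': [0.55, 0.08, 4.57], 'torque': [0.06, 0.04, 0.15], 'gripper_width': 12.27, 'qpos': [-15.84, 24.25, 91.01, 0.0, 64.66, -117.3]}
```

View pics/i2.png

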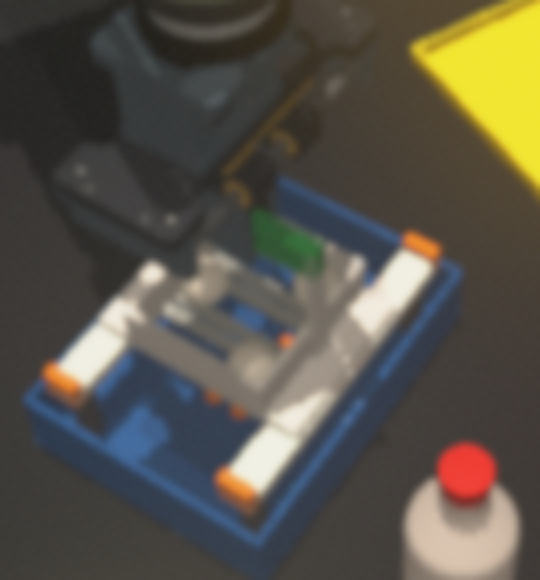

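View pics/i_wrist.png

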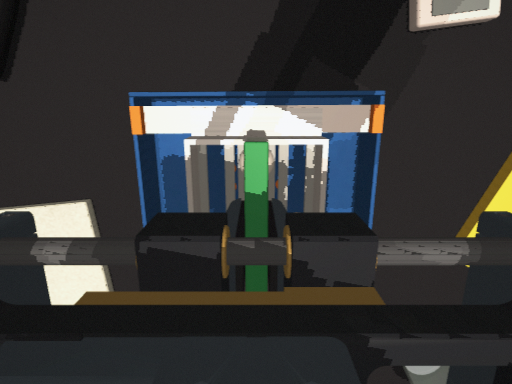

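Balls have dropped: orange at (210,395) and (238,408) in the pan, and one at (285,342) seen through the sieve. I'll shake once more to be sure of the fourth, then zoom in.

drive_tool([
  [[-0.0048, 0.0235, 0], [0, 0, 0]],
  [[0, 0, 0], [0, 0, 0]],
  [[0.0048, -0.0235, 0], [0, 0, 0]],
  [[0.0048, -0.0235, 0], [0, 0, 0]],
  [[0, 0, 0], [0, 0, 0]],
  [[-0.0048, 0.0235, 0], [0, 0, 0]],
  [[-0.0048, 0.0235, 0], [0, 0, 0]],
  [[0, 0, 0], [0, 0, 0]],
  [[0.0048, -0.0235, 0], [0, 0, 0]],
  [[0, 0, 0], [0, 0, 0]],
])

```text
time_s: 15.65
ee_pos: [589.6, -155.9, 143.5]
ee_rot: [180.0, 0.0, 101.5]
force: [0.2, -1.0, 4.9]
gripper_width: 11.6
```

```bash
python3 look.py j scene wrist; python3 - <<'E'
import cv2
s=cv2.imread("pics/j_scene.png")
cv2.imwrite("pics/j2.png",cv2.resize(s[230:300,175:265],None,fx=8,fy=8,interpolation=cv2.INTER_CUBIC))
s=cv2.imread("pics/j_wrist.png")
cv2.imwrite("pics/j3.png",cv2.resize(s[90:220,130:390],None,fx=3,fy=4,interpolation=cv2.INTER_CUBIC))
E
```

```text
{'time_s': 15.7, 'ee_pos': [589.57, -155.84, 143.41], 'ee_rot': [179.97, 0.07, 101.47], 'force': [0.19, -1.86, 4.35], 'torque': [-0.15, -0.09, 0.25], 'gripper_width': 11.86, 'qpos': [-15.86, 24.25, 91.02, -0.05, 64.67, -117.3]}
```

View pics/j2.png

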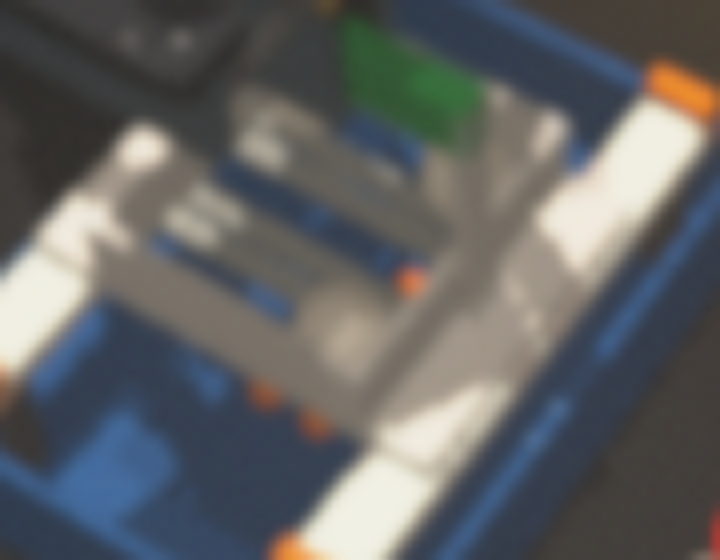

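View pics/j3.png

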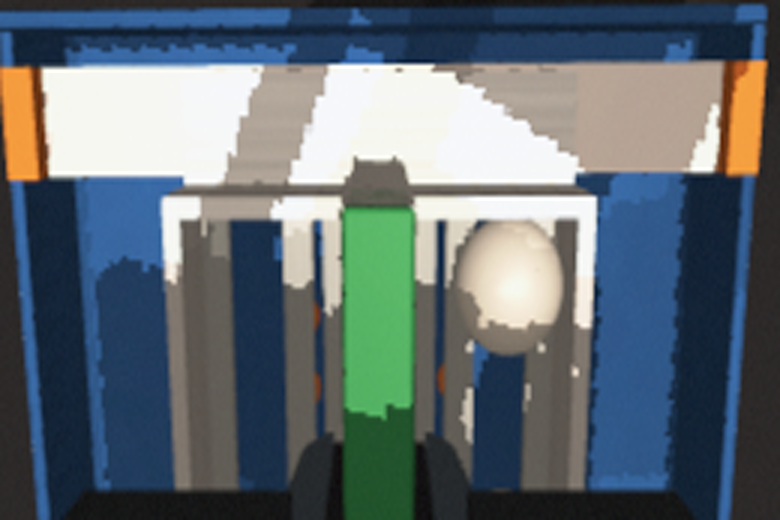

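```bash
python3 - <<'E'
from h import *
P['wrist']=None
p=env.camera_params('wrist');P['wrist']=(192/np.tan(np.radians(p['fov_y'])/2),p['cx'],p['cy'],np.load('pics/j_wrist.npy'))
def loc(X,o=(589.6,-155.6),a=np.radians(11.5)):
    d=X[:2]-o;return (np.cos(a)*d[0]+np.sin(a)*d[1]).round(1),(-np.sin(a)*d[0]+np.cos(a)*d[1]).round(1)
for q in((412,283),(263,393),(316,422)):
    u=(175+q[0]/8,230+q[1]/8)
    print('scene pan floor',loc(ray('scene',u,10)),'sieve',loc(ray('scene',u,77)))
for q in((316,315),(317,385),(441,380)):
    u=(130+q[0]/3,90+q[1]/4)
    print('wrist pan floor',loc(ray('wrist',u,10)),'sieve',loc(ray('wrist',u,77)))
E
```

```text
scene pan floor (np.float64(6.2), np.float64(26.1)) sieve (np.float64(34.4), np.float64(-8.5))
scene pan floor (np.float64(-9.1), np.float64(-31.5)) sieve (np.float64(20.3), np.float64(-61.4))
scene pan floor (np.float64(10.7), np.float64(-30.9)) sieve (np.float64(38.5), np.float64(-60.8))
wrist pan floor (np.float64(-9.6), np.float64(-21.6)) sieve (np.float64(-22.9), np.float64(-16.8))
wrist pan floor (np.float64(9.4), np.float64(-21.6)) sieve (np.float64(-8.2), np.float64(-16.8))
wrist pan floor (np.float64(8.0), np.float64(22.3)) sieve (np.float64(-9.2), np.float64(17.4))
```

Three balls are confirmed on the pan floor, with both cameras agreeing. The fourth is hidden, so I'll shake once more and end offset toward -y to reveal more.

drive_tool([
  [[-0.0048, 0.0235, 0], [0, 0, 0]],
  [[0, 0, 0], [0, 0, 0]],
  [[0.0048, -0.0235, 0], [0, 0, 0]],
  [[0.0048, -0.0235, 0], [0, 0, 0]],
  [[0, 0, 0], [0, 0, 0]],
  [[-0.0048, 0.0235, 0], [0, 0, 0]],
  [[-0.0048, 0.0235, 0], [0, 0, 0]],
  [[0, 0, 0], [0, 0, 0]],
  [[0.0048, -0.0235, 0], [0, 0, 0]],
  [[0.0048, -0.0235, 0], [0, 0, 0]],
])

```text
time_s: 16.58
ee_pos: [593.4, -175.5, 143.4]
ee_rot: [-180.0, -0.3, 101.6]
force: [-1.6, 5.3, 5.5]
gripper_width: 11.6
```

drive_tool([
  [[0.0012, -0.006, 0], [0, 0, 0]],
  [[0, 0, 0], [0, 0, 0]],
  [[0, 0, 0], [0, 0, 0]],
  [[0, 0, 0], [0, 0, 0]],
  [[0, 0, 0], [0, 0, 0]],
  [[0, 0, 0], [0, 0, 0]],
  [[0, 0, 0], [0, 0, 0]],
  [[0, 0, 0], [0, 0, 0]],
  [[0, 0, 0], [0, 0, 0]],
  [[0, 0, 0], [0, 0, 0]],
])

```text
time_s: 17.42
ee_pos: [595.4, -185.1, 143.5]
ee_rot: [180.0, 0.1, 101.5]
force: [0.4, -5.0, 4.2]
gripper_width: 11.8
```

```bash
python3 look.py k scene wrist; python3 - <<'E'
import cv2
s=cv2.imread("pics/k_scene.png")
cv2.imwrite("pics/k2.png",cv2.resize(s[220:310,165:265],None,fx=6,fy=6,interpolation=cv2.INTER_CUBIC))
s=cv2.imread("pics/k_wrist.png")
cv2.imwrite("pics/k3.png",cv2.resize(s[90:220,130:390],None,fx=3,fy=4,interpolation=cv2.INTER_CUBIC))
E
```

```text
{'time_s': 17.47, 'ee_pos': [595.36, -185.09, 143.53], 'ee_rot': [179.99, 0.09, 101.48], 'force': [1.25, -5.03, 5.12], 'torque': [-0.95, -0.16, -0.15], 'gripper_width': 11.76, 'qpos': [-18.29, 25.41, 89.06, -0.08, 65.47, -119.74]}
```

View pics/k2.png

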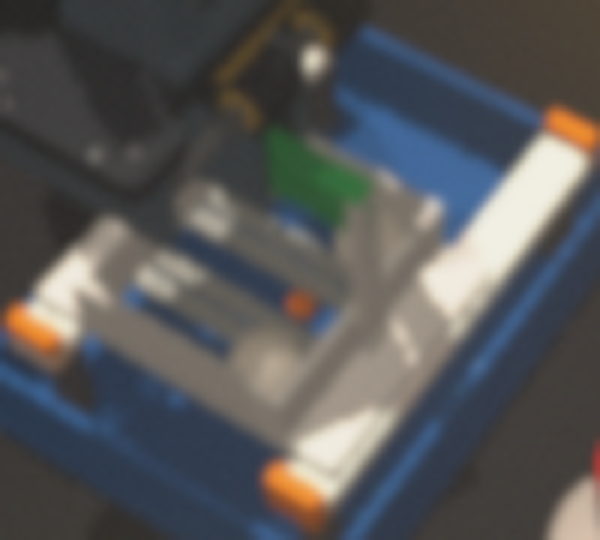

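View pics/k3.png

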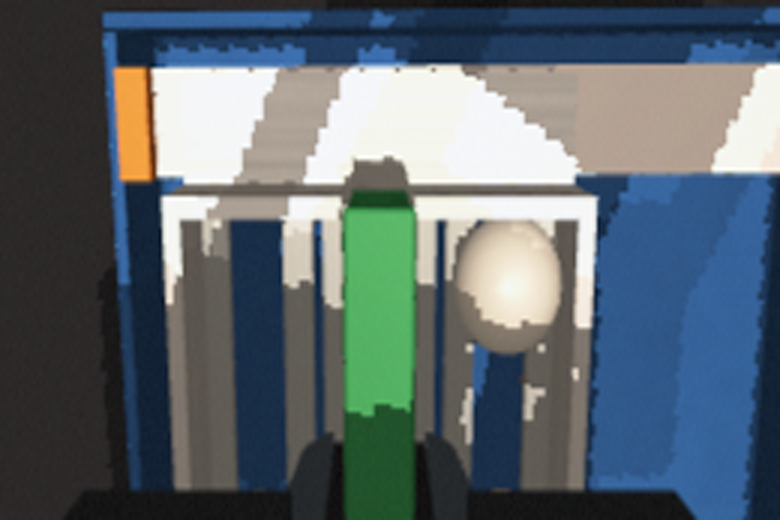

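drive_tool([
  [[-0.001, 0.005, 0], [0, 0, 0]],
  [[-0.003, 0.0147, 0], [0, 0, 0]],
  [[-0.004, 0.0196, 0], [0, 0, 0]],
  [[-0.003, 0.0147, 0], [0, 0, 0]],
  [[-0.001, 0.005, 0], [0, 0, 0]],
  [[0, 0, 0], [0, 0, 0]],
  [[0, 0, 0], [0, 0, 0]],
  [[0, 0, 0], [0, 0, 0]],
  [[0, 0, 0], [0, 0, 0]],
  [[0, 0, 0], [0, 0, 0]],
])

```text
time_s: 18.35
ee_pos: [582.8, -123.8, 143.2]
ee_rot: [-180.0, -0.2, 101.5]
force: [-0.3, 3.7, 5.8]
gripper_width: 11.5
```

```bash
python3 look.py l scene wrist; python3 - <<'E'
import cv2
s=cv2.imread("pics/l_scene.png")
cv2.imwrite("pics/l2.png",cv2.resize(s[220:310,165:265],None,fx=6,fy=6,interpolation=cv2.INTER_CUBIC))
s=cv2.imread("pics/l_wrist.png")
cv2.imwrite("pics/l3.png",cv2.resize(s[90:220,130:390],None,fx=3,fy=4,interpolation=cv2.INTER_CUBIC))
E
```

```text
{'time_s': 18.4, 'ee_pos': [582.79, -123.85, 143.19], 'ee_rot': [-179.96, -0.23, 101.46], 'force': [-1.13, 3.22, 5.3], 'torque': [0.51, -0.1, 0.2], 'gripper_width': 11.96, 'qpos': [-13.21, 23.16, 92.86, 0.21, 64.11, -114.76]}
```

View pics/l2.png

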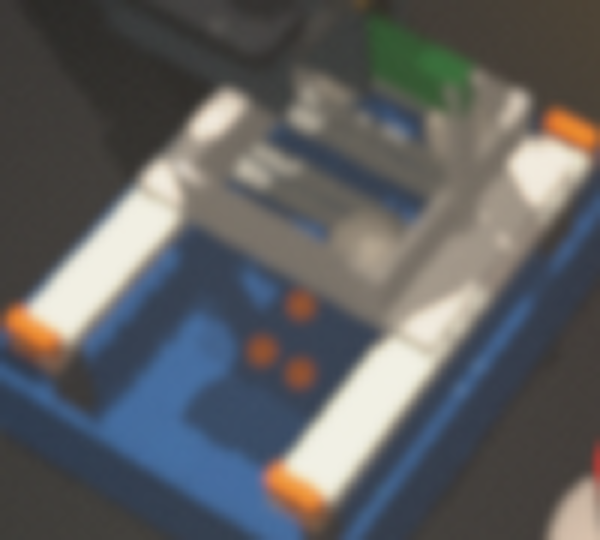

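View pics/l3.png

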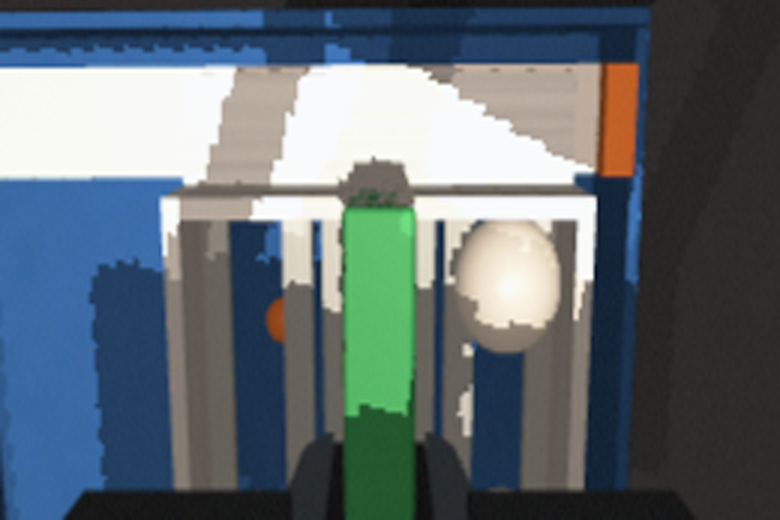

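```bash
python3 - <<'E'
from h import *
p=env.camera_params('wrist');P['wrist']=(192/np.tan(np.radians(p['fov_y'])/2),p['cx'],p['cy'],np.load('pics/l_wrist.npy'))
def loc(X,o=(589.2,-155.),a=np.radians(11.5)):
    d=X[:2]-o;return (np.cos(a)*d[0]+np.sin(a)*d[1]).round(1),(-np.sin(a)*d[0]+np.cos(a)*d[1]).round(1)
for q in((300,305),(262,350),(300,375)):
    u=(165+q[0]/6,220+q[1]/6)
    print('scene',loc(ray('scene',u,10)))
q=(282,318);u=(130+q[0]/3,90+q[1]/4)
print('wrist',loc(ray('wrist',u,10)), loc(ray('wrist',u,84)))
E
```

```text
scene (np.float64(-8.3), np.float64(-3.4))
scene (np.float64(-8.5), np.float64(-29.4))
scene (np.float64(11.6), np.float64(-30.3))
wrist (np.float64(-9.0), np.float64(-0.7)) (np.float64(-23.9), np.float64(7.0))
```

drive_tool([
  [[0.005, -0.0245, 0], [0, 0, 0]],
  [[0.005, -0.0245, 0], [0, 0, 0]],
  [[0, 0, 0], [0, 0, 0]],
  [[-0.0048, 0.0235, 0], [0, 0, 0]],
  [[-0.0048, 0.0235, 0], [0, 0, 0]],
  [[0, 0, 0], [0, 0, 0]],
  [[0.0048, -0.0235, 0], [0, 0, 0]],
  [[0.001, -0.0055, 0], [0, 0, 0]],
  [[0, 0, 0], [0, 0, 0]],
  [[0, 0, 0], [0, 0, 0]],
])

```text
time_s: 19.28
ee_pos: [589.4, -156.1, 143.2]
ee_rot: [-180.0, -0.2, 101.4]
force: [0.4, 1.7, 5.3]
gripper_width: 11.7
```

drive_tool([
  [[0, 0, 0.0005], [0, 0, 0]],
  [[0, 0, 0.0005], [0, 0, 0]],
  [[0, 0, 0.001], [0, 0, 0]],
  [[0, 0, 0.002], [0, 0, 0]],
  [[0, 0, 0.004], [0, 0, 0]],
  [[0, 0, 0.006], [0, 0, 0]],
  [[0, 0, 0.008], [0, 0, 0]],
  [[0, 0, 0.01], [0, 0, 0]],
  [[0, 0, 0.01], [0, 0, 0]],
  [[0, 0, 0.01], [0, 0, 0]],
])

```text
time_s: 20.12
ee_pos: [589.4, -156.3, 196.7]
ee_rot: [180.0, 0.0, 101.5]
force: [0.5, 0.1, -6.0]
gripper_width: 11.7
```

drive_tool([
  [[0, 0, 0.01], [0, 0, 0]],
  [[0, 0, 0.01], [0, 0, 0]],
  [[0, 0, 0.01], [0, 0, 0]],
  [[0, 0, 0.01], [0, 0, 0]],
  [[0, 0, 0.01], [0, 0, 0]],
  [[0, 0, 0.008], [0, 0, 0]],
  [[0, 0, 0.006], [0, 0, 0]],
  [[0, 0, 0.004], [0, 0, 0]],
  [[0, 0, 0.002], [0, 0, 0]],
  [[0, 0, 0.001], [0, 0, 0]],
])

```text
time_s: 20.95
ee_pos: [589.3, -156.3, 266.4]
ee_rot: [-180.0, -0.0, 101.5]
force: [0.7, -0.5, -5.5]
gripper_width: 11.6
```

```bash
python3 look.py m scene wrist; python3 - <<'E'
import cv2
s=cv2.imread("pics/m_scene.png")
cv2.imwrite("pics/m2.png",cv2.resize(s[180:310,155:285],None,fx=4.5,fy=4.5,interpolation=cv2.INTER_CUBIC))
E
```

```text
{'time_s': 21.0, 'ee_pos': [589.29, -156.25, 266.36], 'ee_rot': [-179.98, -0.01, 101.47], 'force': [0.66, -0.16, -5.14], 'torque': [0.02, 0.04, 0.01], 'gripper_width': 11.73, 'qpos': [-15.93, 20.03, 79.56, 0.01, 80.44, -117.41]}
```

View pics/m2.png

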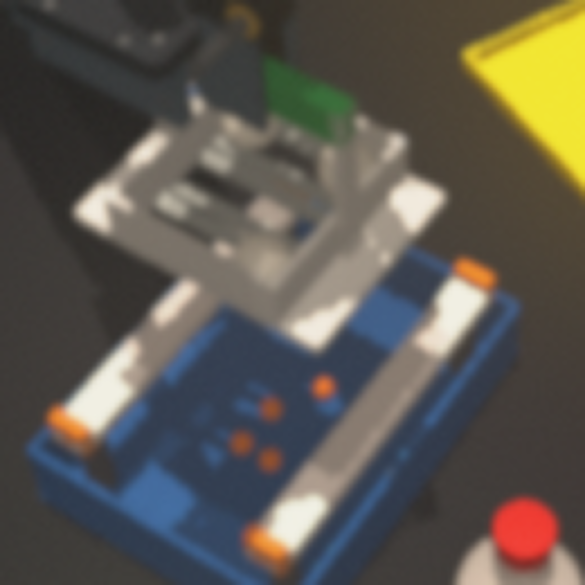

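View pics/m_wrist.png

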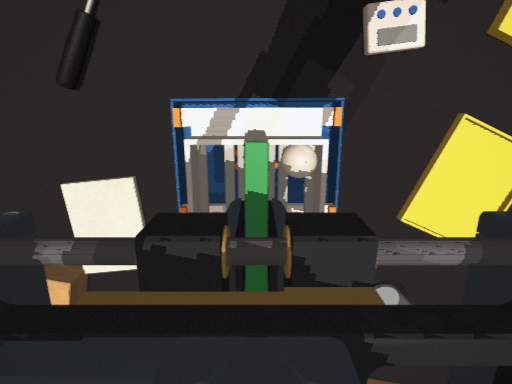

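All four orange balls lie in the pan, at (322,387), (270,408), (241,442) and (269,460) in the zoom. The large ones remain in the sieve, so I'm returning to the small yellow tray.

drive_tool([
  [[-0.0002, 0.001, 0], [0, 0, -0.002]],
  [[-0.0004, 0.003, 0], [0, 0, -0.006]],
  [[-0.0005, 0.005, 0], [0, 0, -0.01]],
  [[-0.0005, 0.007, 0], [0, 0, -0.013]],
  [[-0.0006, 0.009, 0], [0, 0, -0.015]],
  [[-0.0007, 0.011, 0], [0, 0, -0.017]],
  [[-0.0007, 0.013, 0], [0, 0, -0.017]],
  [[-0.0007, 0.014, 0], [0, 0, -0.017]],
  [[-0.0008, 0.015, 0], [0, 0, -0.017]],
  [[-0.0008, 0.015, 0], [0, 0, -0.017]],
])

```text
time_s: 21.88
ee_pos: [583.2, -61.9, 266.4]
ee_rot: [-180.0, -0.0, 93.9]
force: [-0.3, -0.5, -4.7]
gripper_width: 11.6
```

drive_tool([
  [[-0.0008, 0.015, -0.001], [0, 0, -0.0175]],
  [[-0.0008, 0.015, -0.003], [0, 0, -0.0175]],
  [[-0.0008, 0.015, -0.005], [0, 0, -0.0175]],
  [[-0.0008, 0.015, -0.006], [0, 0, -0.0175]],
  [[-0.0008, 0.015, -0.006], [0, 0, -0.0175]],
  [[-0.0008, 0.015, -0.006], [0, 0, -0.0175]],
  [[-0.0008, 0.015, -0.006], [0, 0, -0.0175]],
  [[-0.0008, 0.015, -0.006], [0, 0, -0.0175]],
  [[-0.0008, 0.015, -0.006], [0, 0, -0.0175]],
  [[-0.0008, 0.014, -0.006], [0, 0, -0.0175]],
])

```text
time_s: 22.72
ee_pos: [575.0, 87.3, 215.2]
ee_rot: [-180.0, -0.0, 83.9]
force: [0.5, -0.3, -6.2]
gripper_width: 11.8
```

drive_tool([
  [[-0.0008, 0.013, -0.006], [0, 0, -0.017]],
  [[-0.0008, 0.012, -0.006], [0, 0, -0.016]],
  [[-0.0008, 0.011, -0.006], [0, 0, -0.015]],
  [[-0.0008, 0.01, -0.006], [0, 0, -0.014]],
  [[-0.0008, 0.009, -0.006], [0, 0, -0.013]],
  [[-0.0006, 0.008, -0.005], [0, 0, -0.012]],
  [[-0.0005, 0.006, -0.004], [0, 0, -0.01]],
  [[-0.0004, 0.005, -0.003], [0, 0, -0.008]],
  [[-0.0003, 0.003, -0.002], [0, 0, -0.005]],
  [[-0.0002, 0.001, -0.001], [0, 0, -0.002]],
])

```text
time_s: 23.55
ee_pos: [569.3, 164.3, 170.2]
ee_rot: [-180.0, -0.0, 77.5]
force: [0.6, -0.9, -5.1]
gripper_width: 11.8
```

```bash
python3 look.py n wrist
```

```text
{'time_s': 23.55, 'ee_pos': [569.32, 164.25, 170.19], 'ee_rot': [-179.99, -0.01, 77.53], 'force': [0.55, -0.88, -5.1], 'torque': [-0.06, -0.04, 0.01], 'gripper_width': 11.78, 'qpos': [14.98, 21.59, 91.19, 0.01, 67.22, -62.56]}
```

View pics/n_wrist.png

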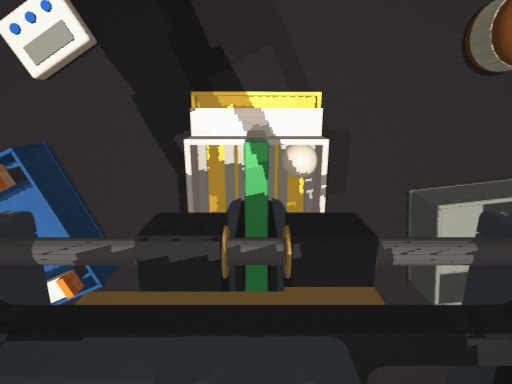

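drive_tool([
  [[0, -0.001, -0.002], [0, 0, 0]],
  [[0, 0, -0.006], [0, 0, 0]],
  [[0, 0, -0.01], [0, 0, 0]],
  [[0, 0, -0.014], [0, 0, 0]],
  [[0, 0, -0.015], [0, 0, 0]],
  [[0, 0, -0.013], [0, 0, 0]],
  [[0, 0, -0.01], [0, 0, 0]],
  [[0, 0, -0.007], [0, 0, 0]],
  [[0, 0, -0.004], [0, 0, 0]],
  [[0, 0, -0.002], [0, 0, 0]],
])

```text
time_s: 24.43
ee_pos: [569.4, 162.6, 86.7]
ee_rot: [-180.0, 0.0, 77.5]
force: [0.1, 0.1, -5.5]
gripper_width: 11.6
```

drive_tool([
  [[0, 0, -0.001], [0, 0, 0]],
  [[0, 0, -0.001], [0, 0, 0]],
  [[0, 0, -0.0005], [0, 0, 0]],
  [[0, 0, -0.0005], [0, 0, 0]],
  [[0, 0, -0.0005], [0, 0, 0]],
  [[0, 0, -0.0005], [0, 0, 0]],
  [[0, 0, -0.0005], [0, 0, 0]],
  [[0, 0, 0], [0, 0, 0]],
  [[0, 0, 0], [0, 0, 0]],
  [[0, 0, 0], [0, 0, 0]],
])

```text
time_s: 25.27
ee_pos: [569.5, 162.7, 82.9]
ee_rot: [180.0, -0.0, 77.5]
force: [-0.1, 0.1, -5.9]
gripper_width: 11.7
```

drive_tool([
  [[0, 0, -0.0004], [0, 0, 0]],
  [[0, 0, -0.0004], [0, 0, 0]],
  [[0, 0, -0.0003], [0, 0, 0]],
  [[0, 0, -0.0003], [0, 0, 0]],
  [[0, 0, 0], [0, 0, 0]],
  [[0, 0, 0], [0, 0, 0]],
  [[0, 0, 0], [0, 0, 0]],
  [[0, 0, 0], [0, 0, 0]],
  [[0, 0, 0], [0, 0, 0]],
  [[0, 0, 0], [0, 0, 0]],
])

```text
time_s: 26.1
ee_pos: [569.5, 162.7, 81.5]
ee_rot: [180.0, -0.0, 77.5]
force: [-0.1, -0.3, -6.3]
gripper_width: 11.6
```

drive_tool([
  [[0, 0, -0.0002], [0, 0, 0]],
  [[0, 0, -0.0002], [0, 0, 0]],
  [[0, 0, -0.0001], [0, 0, 0]],
  [[0, 0, 0], [0, 0, 0]],
  [[0, 0, 0], [0, 0, 0]],
  [[0, 0, 0], [0, 0, 0]],
  [[0, 0, 0], [0, 0, 0]],
  [[0, 0, 0], [0, 0, 0]],
  [[0, 0, 0], [0, 0, 0]],
  [[0, 0, 0], [0, 0, 0]],
])

```text
time_s: 26.93
ee_pos: [569.5, 162.7, 81.0]
ee_rot: [-180.0, -0.0, 77.5]
force: [-0.6, -0.4, -4.9]
gripper_width: 11.9
```

drive_tool([
  [[0, 0, -0.0002], [0, 0, 0]],
  [[0, 0, -0.0001], [0, 0, 0]],
  [[0, 0, 0], [0, 0, 0]],
  [[0, 0, 0], [0, 0, 0]],
  [[0, 0, 0], [0, 0, 0]],
  [[0, 0, 0], [0, 0, 0]],
  [[0, 0, 0], [0, 0, 0]],
  [[0, 0, 0], [0, 0, 0]],
  [[0, 0, 0], [0, 0, 0]],
  [[0, 0, 0], [0, 0, 0]],
])

```text
time_s: 27.77
ee_pos: [569.5, 162.7, 80.9]
ee_rot: [180.0, -0.0, 77.5]
force: [-2.6, -1.1, -1.3]
gripper_width: 11.1
```

drive_tool([
  [[0, 0, -0.0002], [0, 0, 0]],
  [[0, 0, -0.0001], [0, 0, 0]],
  [[0, 0, 0], [0, 0, 0]],
  [[0, 0, 0], [0, 0, 0]],
  [[0, 0, 0], [0, 0, 0]],
  [[0, 0, 0], [0, 0, 0]],
  [[0, 0, 0], [0, 0, 0]],
  [[0, 0, 0], [0, 0, 0]],
  [[0, 0, 0], [0, 0, 0]],
  [[0, 0, 0], [0, 0, 0]],
])

```text
time_s: 28.6
ee_pos: [569.4, 162.7, 80.8]
ee_rot: [180.0, -0.0, 77.5]
force: [-4.2, -0.6, 4.6]
gripper_width: 11.7
```

It's resting on the tray floor. Releasing now.

drive_tool([
  [[0, 0, 0], [0, 0, 0]],
  [[0, 0, 0], [0, 0, 0]],
  [[0, 0, 0], [0, 0, 0]],
  [[0, 0, 0], [0, 0, 0]],
  [[0, 0, 0], [0, 0, 0]],
  [[0, 0, 0], [0, 0, 0]],
  [[0, 0, 0], [0, 0, 0]],
  [[0, 0, 0], [0, 0, 0]],
  [[0, 0, 0], [0, 0, 0]],
  [[0, 0, 0], [0, 0, 0]],
], claw=0.6, force=10)

```text
time_s: 29.43
ee_pos: [569.5, 162.7, 80.4]
ee_rot: [180.0, -0.0, 77.5]
force: [0.5, 0.6, -0.1]
gripper_width: 54.7
```

drive_tool([
  [[0, 0, 0.005], [0, 0, 0]],
  [[0, 0, 0.01], [0, 0, 0]],
  [[0, 0, 0.02], [0, 0, 0]],
  [[0, 0, 0.03], [0, 0, 0]],
  [[0, 0, 0.03], [0, 0, 0]],
  [[0, 0, 0.03], [0, 0, 0]],
  [[0, 0, 0.03], [0, 0, 0]],
  [[0, 0, 0.02], [0, 0, 0]],
  [[0, 0, 0.01], [0, 0, 0]],
  [[0, 0, 0], [0, 0, 0]],
])

```text
time_s: 30.27
ee_pos: [570.6, 163.0, 268.7]
ee_rot: [179.7, -0.2, 77.5]
force: [-0.1, -1.2, -0.2]
gripper_width: 54.8
```

```bash
python3 look.py o scene wrist; python3 - <<'E'
import cv2
s=cv2.imread("pics/o_scene.png")
cv2.imwrite("pics/o2.png",cv2.resize(s[150:320,155:345],None,fx=4,fy=3.5,interpolation=cv2.INTER_CUBIC))
E
```

```text
{'time_s': 30.32, 'ee_pos': [569.68, 162.77, 266.36], 'ee_rot': [179.89, -0.06, 77.52], 'force': [-0.12, 0.25, -0.56], 'torque': [0.0, -0.01, 0.01], 'gripper_width': 55.0, 'qpos': [14.83, 18.32, 82.08, 0.0, 79.48, -62.69]}
```

View pics/o2.png

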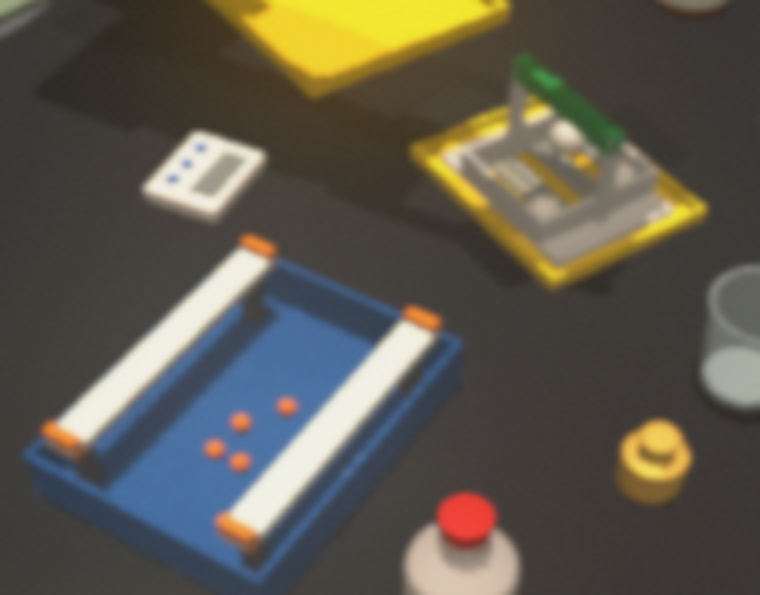

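View pics/o_wrist.png

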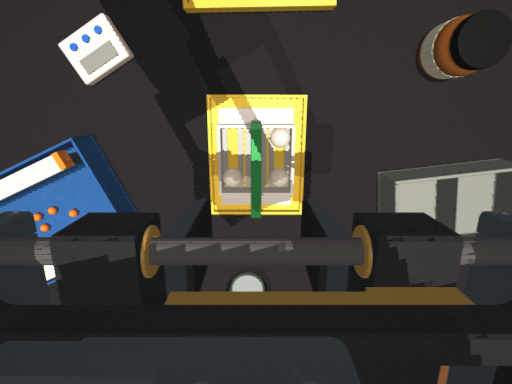

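The sieve sits flat and centred in the small tray with three white balls at (234,177), (279,178) and (281,138). Four orange balls are in the pan, and nothing is touching the gripper. Handing in.

```bash
python3 -c "
from workcell import env
print(env.job_done())"
```

```text
the job is handed in; nothing more can be done
None
```

The job is done and handed in at about 30 s of the 67 s allowed.

- **Carry:** I gripped the sieve by its green bar and carried it level and smoothly to the pan. All four orange balls were still in it on arrival.
- **Runners:** I felt contact with the tool tip (TCP) at about 146 mm, which puts the runner tops near 69 mm. The force rose by about 4 N per mm.
- **Shaking:** I shook it 20–25 mm either way along the runners, pressed at about 10–12 N by the end-of-move readings. Force within each shake was not logged.
- **Return:** I set the sieve back in the smaller yellow tray, let go and raised the gripper clear.

**Last checks:**
- The pictures show four orange balls on the pan floor.
- The sieve is flat and centred in its tray with three white balls in it.
- The beaker, bottle top, timer and brass weight that I could see looked undisturbed. I did not compare their positions, or those of the screwdriver and jar, with the first pictures.

**Disagreement:** my estimate of the runner height from the pictures was about 64 mm, roughly 5 mm below what I felt. I used the felt value. No other check failed.

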